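# Unlock the dock's index plunger and take out the vial carrier

### The arm

A 6-joint arm with a two-finger parallel gripper is mounted at the origin on a cart in front of the work surface, level with it; the furniture and walls round the work are solid. World frame = base frame: x ahead of the robot, y to its left, z up, the work surface at z = 0. Lengths are in m, angles in rad, forces in N, time in s.
With the tool pointing down it reaches from about 0.425 to 0.95 m from the base axis. Payload 3.5 kg.
Tool frame: the origin (TCP) lies on the centre line of the jaws, within the pads' length; the fingertips stand 17 mm ahead of it and the grasp point (between the pads) lies 2 mm behind it; z points along the fingers, y is the line along which they close (so a half turn about z gives the same grasp; the last joint's range is limited). The gripper opens to 85 mm and grips with 20 to 120 N. Pads are 22 mm wide; open, the fingers measure 114 mm over their backs; the gripper's body (76 mm by 85 mm) begins 54 mm behind the grasp point. The pads swing forward as they close: fully open they stand 13 mm farther back than shut.
Start: joints at [-1.299, 0.286, 1.577, -0, 1.279, -0.15], TCP at [0.276, -0.616, 0.248] pointing down, gripper open.
Joint ranges: [-2.77, 2.77], [-0.9, 2.22], [0.21, 2.48], [-1.53, 4.67], [0.24, 2.81], [-2.84, 2.84]. Speed limits (rad/s): [2.79, 2.79, 3.14, 3.14, 3.14, 3.14].

### API

Orientations are given as a unit quaternion [x, y, z, w].
In Python, from plant import ctrl gives the robot as it stands. The module is installed in compiled form; this text tells all that it offers.
- The arm moves only by the tool drive_tool, never from a script. Its argument "moves" is a list of rows, each a list of 3 entries, a list of its own where there are three numbers: the turn, a rotation vector about the tool's x, y, z in rad, then the shift along the tool's x, y, z in m, then the finger opening in m, from 0 to 0.0854. A call has 1 to 5 rows; each row shifts and turns the commanded pose from where the row before left it, along the tool's axes as they then stand; what a row does not reach is not made up. A row lasts 1/8 s, in which the tool goes at most 62.5 mm and 10.7 degrees, less where a joint would pass 70% of its speed; a pose out of reach is approached as far as the arm can. A call with a gripper value outside its range is refused whole. The fingers move at their own pace and stop on an object; "grip_force" is the grip in N (left out, the last holds). Time passes only in rows, so rows that do not move let the fingers close. It gives the time, the measured TCP pose, the force, the opening and the grip force at its end, in the units of the state.
- ctrl.get_state(): the state, without advancing time (a new reading comes with each control period).
- ctrl.read_camera(name): name is "scene" or "top" or "wrist"; returns a dict with "image" (400x640x3 uint8, red, green, blue), "fx", "fy", "cx", "cy" (pixels), "dist" ([k1, k2, p1, p2, k3] as OpenCV has them; the pictures are not rectified), "R" (3x3) and "t" (3): a world point X has camera coordinates R X + t. Camera axes: x right, y down, z forward; pixel columns grow to the right and rows downward; lengths in m; the calibration is good to about 2 mm. A picture is of the moment at which its call begins. There is no depth.
- ctrl.sign_off(): hands the job in; it is judged then, once.
The state is a dict: "time": time; "qpos": joint angles; "dq": joint speeds; "joint_efforts": joint torques, N m; "eef_pos": TCP position; "tcp_rot": TCP orientation; "contact_force": force on the tool from outside, world axes, zero at the start; "wrist_torque": the same for the moment, N m; "opening": opening from 0.0 (shut) to 1.0 (fully open); "finger_force": force on a finger pad.
Only numpy, scipy, OpenCV 4.12 (cv2) and the standard library are available. Lean on these libraries where they do the work, as an engineer would, in place of code of your own. Each camera call takes 0.05 s, during which the arm holds its last target. There are 200 camera calls.

### The job

The vial carrier is locked in its dock by a sprung index plunger: pull the plunger's red T-handle up, twist it about a quarter turn and let go so that it stays latched open, before you move the carrier. Then take the carrier by its arched handle, slide it out of the front of the dock, keep the vials upright, and set it down gently, flat and lengthwise inside the shallow steel tray. Leave the plunger latched open and do not disturb the flask, the beaker, the blue box or the marker.

Things in the scene. Friction and masses are not known exactly. Their poses are not given: they have to be found in the camera images.
- dock: Fixed grey dock. Origin on the worktop under the seated carrier's handle; -x is its open front; base from x = -47 to +119 mm, 126 mm wide. Seat 12 mm above the worktop, guide rails along x. Lips (x = 2 to 52 mm, 30 mm high) and a bridge (x = 77 to 103 mm, 44 mm high) hold the carrier down: it must slide 55 mm or more to -x before it can be lifted. Plunger upright on the bridge at x = +90, y = 0.
- plunger_grip (a point): Centre of the index plunger's red T-handle: a bar 62 mm long (point's x axis), 14 mm wide (y), 18 mm high (z); centre 92.5 mm above the worktop when down. Turns and rises with the bar; at rest the bar lies along the dock's x axis. Below it stands a slotted steel collar, 34 mm wide, top 64 mm above the worktop.
- plunger_pull (a joint): Lift of the plunger in m: 0 down (pin in the carrier's hole), 0.021 top stop; the pin clears the carrier above 0.009. Spring force down 5 N at 0, 12 N at the top. Below 0.0155 the cross-pin sits in the collar's slot and blocks turning; above 0.016 it turns freely. Let go after a twist, it rests latched on the collar at about 0.0155.
- plunger_twist (a joint): Turn of the T-handle about the vertical in rad: 0 with the bar along the dock's x axis, positive anticlockwise from above, stops at -1.65 and +1.65. Either way latches; about a quarter turn (1.2 to 1.6) is right; under 0.6 it may drop back. It stays where it is left.
- carrier_handle (a point): Centre of the blue bar of the carrier's arched handle: 66 mm long (point's y axis), 14 mm thick (x), 18 mm high, 97 mm above the carrier's underside. Carrier: white plate 100 x 100 x 10 mm centred under the handle, tongue 50 mm wide reaching to x = +106 mm, four capped vials up to 70 mm high round the handle; 0.35 to 0.6 kg, balanced close to the handle. Seated, its axes are the dock's.
- carrier_mid (a point): Middle of the carrier's underside, 28 mm from the handle towards the tongue (+x), 97 mm below the handle's centre; same axes.
- tray: Shallow fixed steel tray on the worktop, 214 x 154 mm outside, 208 x 148 mm inside, rim 11 mm high, floor 3 mm thick. Origin under its centre on the worktop; its long side is its x axis. The carrier may lie in it either way round, lengthwise, with 24 mm spare on each side.
- erlenmeyer: Stoppered glass flask, 68 mm wide, 137 mm high, standing; bystander. Origin at its foot.
- beaker: Empty glass beaker, 69 mm wide, 108 mm high, standing; bystander. Origin at its foot.
- blue_box: Blue lidded snap box 91 x 112 x 50 mm; bystander. Origin at its underside.
- marker: Red and white marker pen 130 x 14 x 16 mm lying on the worktop; bystander. Origin at its underside.

How it is judged:
By the outcome, as a careful person would: the job done as asked, in the order asked, and still so for the second after the job is handed in, with the robot touching nothing.
It also fails if it takes over 58 s, if anything falls off the work surface, if the arm or the gripper's body presses on something with over 40 N, if the wrist force passes 120 N, or if a joint passes its speed limit or range.

## Working session

There is one attempt and no reset: what is moved stays moved. The work goes in short steps, Python scripts to look and compute and a tool call to move; the robot and the scene stay as the last step left them, time stands still between calls to the robot, and variables do not carry over. Pictures are saved under pics/ and viewed, at most 10 in all, crops included, and the job is handed in when it is done.

Besides the shell and the picture viewer there is one more tool, called by a JSON object that holds its "method" and its "body". drive_tool: Moves the arm, as the interface text tells. Its arguments: {"type":"object","properties":{"moves":{"type":"array","items":{"type":"array"}},"grip_force":{"type":"number"}},"required":["moves"]}

```bash
mkdir -p pics; cat > h.py <<'E'
import numpy as np,cv2
from plant import ctrl
from scipy.spatial.transform import Rotation as Ro
def cam(n,f=None):
    c=ctrl.read_camera(n)
    if f: cv2.imwrite('pics/'+f,c['image'][:,:,::-1])
    return c
def K(c): return np.array([[c['fx'],0,c['cx']],[0,c['fy'],c['cy']],[0,0,1.]])
def ray(c,uv):
    p=cv2.undistortPoints(np.array([[uv]],float),K(c),np.array(c['dist'])).ravel()
    R=np.array(c['R']);t=np.array(c['t']); return -R.T@t, R.T@np.array([p[0],p[1],1])
def atz(c,uv,z):
    o,d=ray(c,uv); return o+d*(z-o[2])/d[2]
def proj(c,X):
    return cv2.projectPoints(np.array(X,float).reshape(-1,3),cv2.Rodrigues(np.array(c['R']))[0],np.array(c['t'],float),K(c),np.array(c['dist']))[0].reshape(-1,2)
E
python3 - <<'E'
from h import *
import pickle
d={}
for n in ['scene','top']: d[n]=cam(n,n+'1.png')
pickle.dump(d,open('c1.pkl','wb'))
s=ctrl.get_state(); print(s)
for n in d: print(n,-np.array(d[n]['R']).T@d[n]['t'])
E
```

```text
{'time': 0.1, 'qpos': array([-1.29896402e+00,  2.87107613e-01,  1.57805223e+00,  5.56620183e-06,
        1.27860675e+00, -1.49994706e-01]), 'dq': array([-0.00024768, -0.00221812, -0.00199331, -0.00126932,  0.00261547,
       -0.00079633]), 'joint_efforts': array([ 3.83660090e-04, -4.07297802e+01, -2.93699169e+01, -1.64030121e-04,
        3.42660234e-03,  1.46189177e-05]), 'eef_pos': array([ 0.27624118, -0.6152641 ,  0.24705339]), 'tcp_rot': array([ 9.77839668e-01,  2.09352341e-01, -6.35166055e-05, -1.08511541e-03]), 'contact_force': array([-0.05060122, -0.06104111,  0.4694485 ]), 'wrist_torque': array([-0.02260386,  0.0034497 ,  0.04165154]), 'finger_force': 0.0, 'opening': 1.00143779657566}
scene [-0.05719517  0.5036389   0.9502324 ]
top [ 0.32378068 -0.13682245  1.88206246]
```

View pics/top1.png

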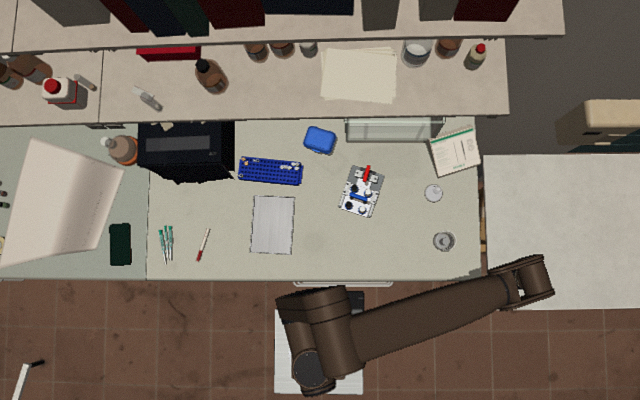

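View pics/scene1.png

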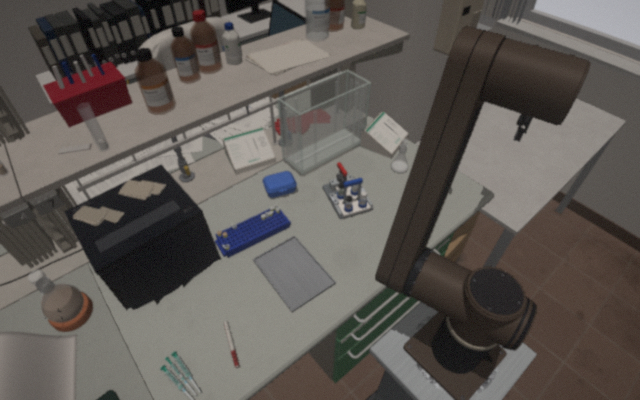

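The top view shows the dock at about (362,190), with the red T at (367,173), the blue handle at (358,197), and the tray at (272,225). I'll enlarge this area to get finer pixel positions.

```bash
python3 - <<'E'
from h import *
import pickle
d=pickle.load(open('c1.pkl','rb'));c=d['top']
im=c['image'][150:265,235:395,::-1]
cv2.imwrite('pics/crop1.png',cv2.resize(im,None,fx=5,fy=5,interpolation=cv2.INTER_CUBIC))
hsv=cv2.cvtColor(c['image'],cv2.COLOR_RGB2HSV)
red=((hsv[...,0]<8)|(hsv[...,0]>172))&(hsv[...,1]>150)&(hsv[...,2]>90)
blue=(abs(hsv[...,0].astype(int)-112)<12)&(hsv[...,1]>140)&(hsv[...,2]>90)
for n,m,z in (('red',red,.10),('blue',blue,.115)):
    m=m.copy(); k=np.zeros_like(m); k[160:216,340:385]=1
    v,u=np.nonzero(m&k); P=np.array([atz(c,(a,b),z)[:2] for a,b in zip(u,v)])
    w,V=np.linalg.eigh(np.cov(P.T)); print(n,len(u),u.mean(),v.mean(),P.mean(0),V[:,1],np.sqrt(w*12))
for uv,z in [((254,196),.011),((294,197),.011),((250,252),.011),((291,254),.011)]: print(uv,atz(c,uv,z))
for uv in [(434,193),(444,241),(320,140),(203,245)]: print(uv,atz(c,uv,.05))
E
```

```text
red 65 366.0615384615385 173.2153846153846 [ 0.63011577 -0.17734544] [-0.96087342  0.27698786] [0.01385843 0.05801138]
blue 72 357.5138888888889 196.90277777777777 [ 0.54447105 -0.14618626] [0.30729799 0.95161334] [0.04429688 0.06930567]
(254, 196) [0.56490158 0.2383225  0.011     ]
(294, 197) [0.55957177 0.08817478 0.011     ]
(250, 252) [0.35720239 0.25029872 0.011     ]
(291, 254) [0.34957332 0.09830757 0.011     ]
(434, 193) [ 0.56371647 -0.42061349  0.05      ]
(444, 241) [ 0.39193888 -0.45076453  0.05      ]
(320, 140) [ 0.76473369 -0.01149734  0.05      ]
(203, 245) [0.38201336 0.41621009 0.05      ]
```

View pics/crop1.png

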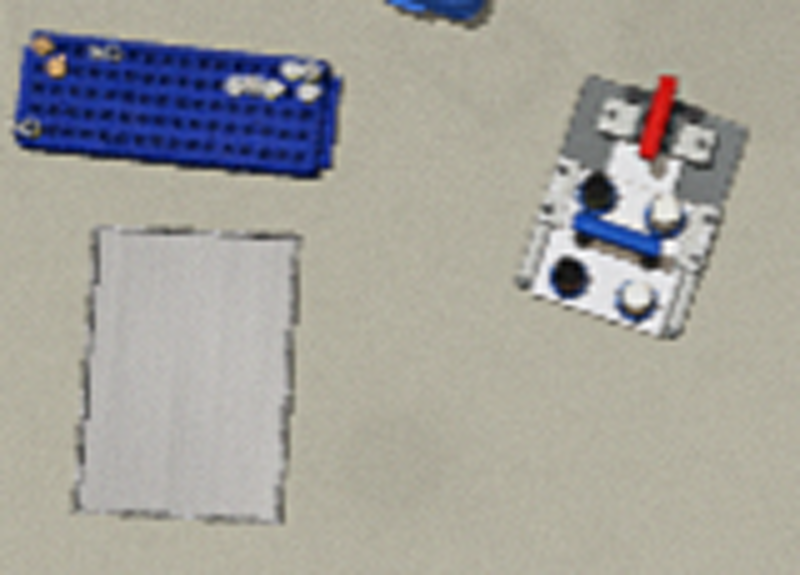

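The crop shows the red T at about (658,117) with its bar along the dock's axis, and the blue handle at (617,232) between the four vials. The tray corners are near (97,230), (300,237), (78,512) and (283,520). I'm moving to hover between the T and the handle.

{"method": "drive_tool", "body": {"moves": [[[0, 0, 0], [0.047, -0.0286, 0], 0.05], [[0, 0, 0], [0.047, -0.0286, 0], 0.05], [[0, 0, 0], [0.047, -0.0286, 0], 0.05], [[0, 0, 0], [0.047, -0.0286, 0], 0.05], [[0, 0, 0], [0.047, -0.0286, 0], 0.05]]}}

```text
time: 0.72
eef_pos: [0.4328, -0.3873, 0.2478]
tcp_rot: [0.978, 0.209, -0.0, -0.0]
contact_force: [-0.3, -0.7, 0.2]
opening: 0.585
finger_force: 0.0
```

{"method": "drive_tool", "body": {"moves": [[[0, 0, 0], [0.047, -0.0286, 0], 0.05], [[0, 0, 0], [0.047, -0.0286, 0], 0.05], [[0, 0, 0], [0.047, -0.0286, 0], 0.05], [[0, 0, 0], [0.047, -0.0286, 0], 0.05], [[0, 0, 0], [0.047, -0.0286, 0], 0.05]]}}

```text
time: 1.35
eef_pos: [0.5886, -0.1607, 0.2478]
tcp_rot: [0.978, 0.209, -0.0, -0.0]
contact_force: [-0.2, -0.9, -0.1]
opening: 0.586
finger_force: 0.0
```

{"method": "drive_tool", "body": {"moves": [[[0, 0, 0.177], [0, 0, 0], 0.05], [[0, 0, 0.177], [0, 0, 0], 0.05], [[0, 0, 0.177], [0, 0, 0], 0.05], [[0, 0, 0.176], [0, 0, 0], 0.05], [[0, 0, 0], [0, 0, 0], 0.05]]}}

```text
time: 1.98
eef_pos: [0.5878, -0.1623, 0.2477]
tcp_rot: [0.99, -0.141, -0.001, -0.0]
contact_force: [0.4, -0.3, 0.4]
opening: 0.585
finger_force: 0.0
```

```bash
cat >> h.py <<'E'
def pose():
    s=ctrl.get_state(); X=Ro.from_quat(s['tcp_rot']).as_matrix(); return s['eef_pos'],X,s
def delta(target,yaw):
    "tool-frame shift and tool-z turn to reach target with tool x at world yaw"
    p,X,s=pose(); a=np.arctan2(X[1,0],X[0,0])
    print('t',s['time'],'pos',p.round(4),'yaw',round(a,4),'tilt',X[:,2].round(4),'shift',(X.T@(np.array(target)-p)).round(4),'turn',round(-(yaw-a),4))
E
python3 - <<'E'
from h import *
import pickle
c=cam('wrist','w1.png'); pickle.dump(c,open('w1.pkl','wb'))
print(-np.array(c['R']).T@c['t']); delta([.63,-.1773,.2],-.285)
print(proj(c,[[.63,-.1773,.1015],[.544,-.151,.118]]))
E
```

```text
[ 0.66029535 -0.18324584  0.37259898]
t 2.025 pos [ 0.5879 -0.1623  0.2478] yaw -0.2822 tilt [-8.e-04  4.e-04 -1.e+00] shift [0.0447 0.0026 0.0478] turn 0.0028
[[318.57285104 141.90082901]
 [317.14909694 242.28882705]]
```

View pics/w1.png

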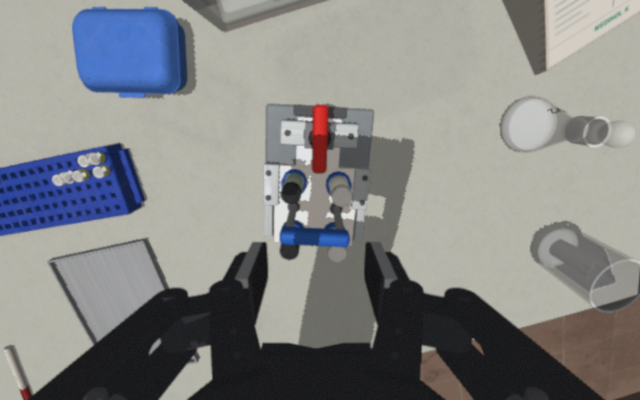

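The wrist view shows the T spanning about (320,105) to (320,172) and the handle bar from (282,237) to (349,237), both nearly square to the image. I'll fit both by silhouette.

```bash
cat >> h.py <<'E'
from scipy.optimize import minimize
from itertools import product
def mask(c,col,box):
    h=cv2.cvtColor(c['image'],cv2.COLOR_RGB2HSV).astype(int); H,S,V=h[...,0],h[...,1],h[...,2]
    m=((H<8)|(H>172))&(S>140)&(V>60) if col=='red' else (abs(H-112)<12)&(S>130)&(V>50)
    k=np.zeros_like(m); u0,v0,u1,v1=box; k[v0:v1,u0:u1]=1; return (m&k).astype(np.uint8)
def fitbox(cms,z,dims,p0):
    "fit x,y,yaw of a box (centre height z) to silhouettes in [(cam,mask)]"
    B=np.array(list(product(*[(-d/2,d/2) for d in dims])))
    def cost(p):
        X=B@Ro.from_euler('z',p[2]*1).as_matrix().T+[p[0],p[1],z]; e=0
        for c,m in cms:
            h=cv2.convexHull((proj(c,X)*16).round().astype(np.int32))
            r=np.zeros(m.shape,np.uint8); cv2.fillConvexPoly(r,h,255,cv2.LINE_AA,4)
            e+=np.abs(r/255.-m).sum()/m.sum()
        return e
    p0=np.array(p0); s=np.vstack([p0]+[p0+d for d in np.diag([.008,.008,.08])])
    r=minimize(cost,p0,method='Nelder-Mead',options=dict(initial_simplex=s,xatol=1e-4,fatol=1e-4)); return r.x.round(4),round(r.fun,3)
E
python3 - <<'E'
from h import *
import pickle
w=pickle.load(open('w1.pkl','rb'));t=pickle.load(open('c1.pkl','rb'))['top']
mr=mask(w,'red',(290,90,350,190)); mb=mask(w,'blue',(275,226,356,248))
print(mr.sum(),mb.sum())
print(fitbox([(w,mr)],.0925,(.062,.014,.018),(.63,-.177,-.285)))
print(fitbox([(t,mask(t,'red',(350,160,385,190)))],.0925,(.062,.014,.018),(.63,-.177,-.285)))
print(fitbox([(w,mb)],.109,(.014,.066,.018),(.545,-.151,-.285)))
E
```

```text
965 1145
(array([ 0.6304, -0.1786, -0.2802]), np.float64(0.273))
(array([ 0.6319, -0.1781, -0.2466]), np.float64(0.524))
(array([ 0.5477, -0.1495, -0.323 ]), np.float64(0.429))
```

{"method": "drive_tool", "body": {"moves": [[[0, 0, 0.01], [0.0228, 0.0018, 0], 0.05], [[0, 0, 0], [0.0228, 0.0018, 0.02], 0.05], [[0, 0, 0], [0, 0, 0.05], 0.05], [[0, 0, 0], [0, 0, 0.05], 0.05], [[0, 0, 0], [0, 0, 0.027], 0.05]]}}

```text
time: 2.65
eef_pos: [0.6289, -0.1782, 0.0973]
tcp_rot: [0.989, -0.146, -0.003, -0.001]
contact_force: [0.9, 0.8, -0.2]
opening: 0.586
finger_force: 0.0
```

{"method": "drive_tool", "body": {"moves": [[[0, 0, 0], [0, 0, 0.01], 0.05], [[0, 0, 0], [0, 0, 0], 0.0], [[0, 0, 0], [0, 0, 0], 0.0], [[0, 0, 0], [0, 0, 0], 0.0], [[0, 0, 0], [0, 0, 0], 0.0]], "grip_force": 60}}

```text
time: 3.28
eef_pos: [0.6318, -0.1788, 0.0933]
tcp_rot: [0.989, -0.147, 0.001, -0.0]
contact_force: [1.1, 3.7, 4.0]
opening: 0.204
finger_force: 58.7
```

```bash
python3 - <<'E'
from h import *
c=cam('wrist','w2.png'); delta([.6307,-.1785,.0905],-.29); s=ctrl.get_state(); print(s['contact_force'],s['wrist_torque'],s['opening'],s['finger_force'])
E
```

```text
t 3.325 pos [ 0.6318 -0.1788  0.0932] yaw -0.295 tilt [ 2.9e-03 -4.0e-04 -1.0e+00] shift [-0.0012  0.      0.0027] turn -0.005
[-0.22966508  3.89790467  5.42852419] [ 0.56143274 -0.05039102 -0.03150641] 0.19711489668728693 58.79655310884118
```

View pics/w2.png

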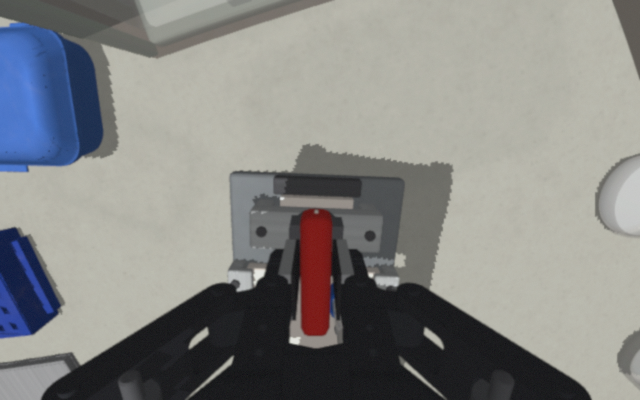

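The T bar, from (316,212) to (316,333), is gripped squarely between the pads. Pulling up now.

{"method": "drive_tool", "body": {"moves": [[[0, 0, 0], [0, 0, -0.006], 0.0], [[0, 0, 0], [0, 0, -0.006], 0.0], [[0, 0, 0], [0, 0, -0.006], 0.0], [[0, 0, 0], [0, 0, -0.002], 0.0], [[0, 0, 0], [0, 0, 0], 0.0]]}}

```text
time: 3.95
eef_pos: [0.6314, -0.1787, 0.1088]
tcp_rot: [0.989, -0.147, 0.002, -0.0]
contact_force: [8.0, 1.7, -11.8]
opening: 0.203
finger_force: 58.8
```

{"method": "drive_tool", "body": {"moves": [[[0, 0, 0], [0, 0, -0.002], 0.0], [[0, 0, 0], [0, 0, -0.001], 0.0], [[0, 0, 0], [0, 0, 0], 0.0]]}}

```text
time: 4.32
eef_pos: [0.6314, -0.1787, 0.1114]
tcp_rot: [0.989, -0.147, 0.002, -0.0]
contact_force: [9.3, 0.7, -12.7]
opening: 0.199
finger_force: 58.8
```

{"method": "drive_tool", "body": {"moves": [[[0, 0, -0.1], [0, 0, 0], 0.0], [[0, 0, -0.1], [0, 0, 0], 0.0], [[0, 0, 0], [0, 0, 0], 0.0]]}}

```text
time: 4.7
eef_pos: [0.6314, -0.1785, 0.1113]
tcp_rot: [0.999, -0.048, 0.002, -0.0]
contact_force: [10.4, 1.8, -11.6]
opening: 0.202
finger_force: 58.8
```

```bash
python3 - <<'E'
from h import *
delta([.6314,-.1787,.1114],-.295); s=ctrl.get_state(); print(s['contact_force'],s['wrist_torque'],s['qpos'])
E
```

```text
t 4.7 pos [ 0.6314 -0.1785  0.1113] yaw -0.0952 tilt [ 3.2e-03  5.0e-04 -1.0e+00] shift [ 0.      0.0002 -0.0001] turn 0.1998
[ 10.40833838   1.78857195 -11.58423161] [ 0.1760121  -1.54421333  0.06749388] [-0.43052844  0.38076479  1.72170789  0.00212343  1.03641395  1.23435711]
```

{"method": "drive_tool", "body": {"moves": [[[0, 0, -0.15], [0, 0, 0], 0.0], [[0, 0, -0.15], [0, 0, 0], 0.0], [[0, 0, -0.15], [0, 0, 0], 0.0], [[0, 0, -0.15], [0, 0, 0], 0.0], [[0, 0, -0.15], [0, 0, 0], 0.0]]}}

```text
time: 5.32
eef_pos: [0.6313, -0.1778, 0.1111]
tcp_rot: [0.946, 0.323, 0.002, -0.001]
contact_force: [8.9, 4.3, -12.2]
opening: 0.203
finger_force: 58.8
```

{"method": "drive_tool", "body": {"moves": [[[0, 0, -0.15], [0, 0, 0], 0.0], [[0, 0, -0.15], [0, 0, 0], 0.0], [[0, 0, -0.15], [0, 0, 0], 0.0], [[0, 0, 0], [0, 0, 0], 0.0]]}}

```text
time: 5.82
eef_pos: [0.6309, -0.1775, 0.1108]
tcp_rot: [0.851, 0.525, 0.001, -0.001]
contact_force: [7.7, 3.6, -11.5]
opening: 0.197
finger_force: 58.9
```

{"method": "drive_tool", "body": {"moves": [[[0, 0, 0], [0, 0, 0.002], 0.0], [[0, 0, 0], [0, 0, 0.002], 0.0], [[0, 0, 0], [0, 0, 0], 0.04], [[0, 0, 0], [0, 0, 0], 0.04], [[0, 0, 0], [0, 0, 0], 0.04]]}}

```text
time: 6.45
eef_pos: [0.6307, -0.1796, 0.1107]
tcp_rot: [0.851, 0.525, -0.0, 0.0]
contact_force: [-0.8, -0.4, -0.1]
opening: 0.468
finger_force: 0.0
```

{"method": "drive_tool", "body": {"moves": [[[0, 0, 0], [0, 0, -0.02], 0.04], [[0, 0, 0], [0, 0, -0.06], 0.04], [[0, 0, 0], [0, 0, -0.03], 0.04], [[0, 0, 0], [-0.025, -0.0385, -0.03], 0.04], [[0, 0, 0], [0, 0, 0], 0.04]]}}

```text
time: 7.08
eef_pos: [0.5851, -0.185, 0.2559]
tcp_rot: [0.852, 0.524, 0.002, 0.004]
contact_force: [0.6, -0.3, 1.3]
opening: 0.472
finger_force: 0.0
```

```bash
python3 - <<'E'
from h import *
import pickle
c=cam('wrist','w3.png'); pickle.dump(c,open('w3.pkl','wb')); delta([.545,-.151,.2],1.28); s=ctrl.get_state(); print(s['contact_force'],s['opening'],s['finger_force'])
print(proj(c,[[.545,-.151,.109],[.6307,-.1785,.108]]))
E
```

```text
t 7.125 pos [ 0.5854 -0.1846  0.2538] yaw 1.1039 tilt [ 0.005  -0.0025 -1.    ] shift [ 0.0118 -0.0515  0.0536] turn -0.1761
[0.27823487 0.46014009 0.27546554] 0.4673180922246883 0.0
[[258.25467592 176.75970296]
 [355.04214085 161.29470769]]
```

View pics/w3.png

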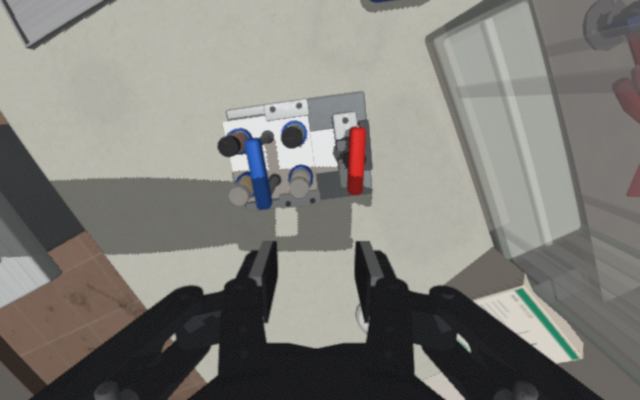

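The red T, at (357,160), now lies crosswise and raised, so it is latched. The handle bar runs from (252,141) to (264,208). Next I'll refine the handle pose.

```bash
python3 - <<'E'
from h import *
import pickle
w=pickle.load(open('w1.pkl','rb'));v=pickle.load(open('w3.pkl','rb'))
mb=mask(w,'blue',(275,226,356,248)); mv=mask(v,'blue',(243,137,273,212))
n,l,st,_=cv2.connectedComponentsWithStats(mv); mv=(l==1+st[1:,4].argmax()).astype(np.uint8)
mr=mask(v,'red',(335,115,380,205))
P=(.545,-.151,-.29); D=(.014,.066,.018)
print(fitbox([(v,mv)],.109,D,P),fitbox([(v,mv),(w,mb)],.109,D,P))
print(fitbox([(v,mr)],.108,(.062,.014,.018),(.63,-.178,1.12)))
delta([.545,-.151,.2],1.28)
E
```

```text
(array([ 0.5463, -0.148 , -0.3937]), np.float64(0.416)) (array([ 0.5472, -0.1487, -0.3272]), np.float64(0.855))
(array([ 0.6311, -0.1792,  1.1461]), np.float64(0.319))
t 7.125 pos [ 0.5854 -0.1846  0.2538] yaw 1.1039 tilt [ 0.005  -0.0025 -1.    ] shift [ 0.0118 -0.0515  0.0536] turn -0.1761
```

{"method": "drive_tool", "body": {"moves": [[[0, 0, 0], [0.0136, -0.0506, 0], 0.055], [[0, 0, -0.147], [0, 0, 0], 0.055], [[0, 0, 0], [0, 0, 0.05], 0.055], [[0, 0, 0], [0, 0, 0.04], 0.055], [[0, 0, 0], [0, 0, 0], 0.055]]}}

```text
time: 7.75
eef_pos: [0.5437, -0.1477, 0.1559]
tcp_rot: [0.81, 0.586, -0.002, -0.004]
contact_force: [0.4, 0.3, -0.3]
opening: 0.648
finger_force: 0.0
```

```bash
python3 - <<'E'
from h import *
import pickle
c=cam('wrist','w4.png'); pickle.dump(c,open('w4.pkl','wb')); delta([.5463,-.1497,.107],1.251)
E
```

```text
t 7.8 pos [ 0.5455 -0.1486  0.1589] yaw 1.252 tilt [-0.0035  0.0018 -1.    ] shift [-0.0008  0.0013  0.0519] turn 0.001
```

View pics/w4.png

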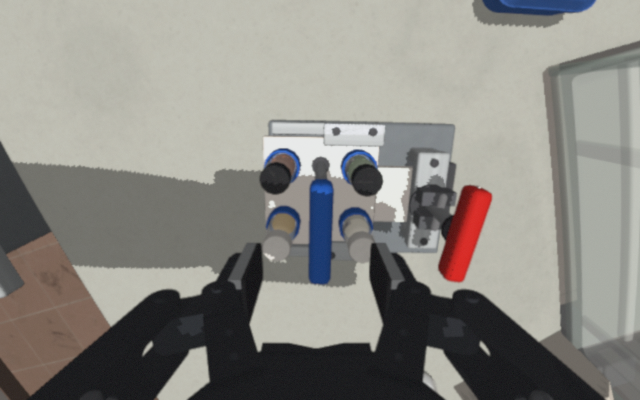

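The bar, from (320,180) to (320,283), is square and centred between the jaws. I'll do a quick numeric check along the bar.

```bash
python3 - <<'E'
from h import *
import pickle
v=pickle.load(open('w4.pkl','rb')); mv=mask(v,'blue',(305,170,337,290))
n,l,st,_=cv2.connectedComponentsWithStats(mv); mv=(l==1+st[1:,4].argmax()).astype(np.uint8)
print(fitbox([(v,mv)],.109,(.014,.066,.018),(.546,-.15,-.31)))
E
```

```text
(array([ 0.5461, -0.1503, -0.3349]), np.float64(0.309))
```

{"method": "drive_tool", "body": {"moves": [[[0, 0, 0.008], [-0.001, 0.001, 0.025], 0.055], [[0, 0, 0], [0, 0, 0.02], 0.055], [[0, 0, 0], [0, 0, 0.006], 0.055], [[0, 0, 0], [0, 0, 0], 0.0], [[0, 0, 0], [0, 0, 0], 0.0]], "grip_force": 70}}

```text
time: 8.43
eef_pos: [0.5473, -0.1506, 0.1104]
tcp_rot: [0.813, 0.583, 0.0, 0.001]
contact_force: [0.7, -0.1, 1.2]
opening: 0.227
finger_force: 0.0
```

{"method": "drive_tool", "body": {"moves": [[[0, 0, 0], [0, 0, 0], 0.0], [[0, 0, 0], [0, 0, 0], 0.0], [[0, 0, 0], [0, 0, 0], 0.0]]}}

```text
time: 8.8
eef_pos: [0.5467, -0.1504, 0.1106]
tcp_rot: [0.813, 0.583, -0.0, -0.0]
contact_force: [-3.8, 0.4, 6.2]
opening: 0.146
finger_force: 71.5
```

{"method": "drive_tool", "body": {"moves": [[[0, 0, 0], [0, 0, -0.002], 0.0], [[0, 0, 0], [0, -0.005, 0], 0.0], [[0, 0, 0], [0, -0.008, 0], 0.0], [[0, 0, 0], [0, -0.008, 0], 0.0]]}}

```text
time: 9.3
eef_pos: [0.5258, -0.1432, 0.1107]
tcp_rot: [0.813, 0.583, -0.0, -0.001]
contact_force: [-0.2, 0.3, -4.8]
opening: 0.149
finger_force: 70.0
```

```bash
python3 - <<'E'
from h import *
delta([.5461-.075*.945,-.1503+.075*.327,.11],1.243); p,X,s=pose(); print((X.T@s['contact_force']).round(1),(X.T@s['wrist_torque']).round(2))
E
```

```text
t 9.3 pos [ 0.5258 -0.1432  0.1107] yaw 1.2439 tilt [-1.1e-03  6.0e-04 -1.0e+00] shift [ 0.0003 -0.0534  0.0007] turn 0.0009
[ 0.2 -0.3  4.8] [-0.    0.04  0.04]
```

{"method": "drive_tool", "body": {"moves": [[[0, 0, 0], [0, -0.013, 0], 0.0], [[0, 0, 0], [0, -0.014, 0], 0.0], [[0, 0, 0], [0, -0.014, 0], 0.0], [[0, 0, 0], [0, -0.013, 0], 0.0], [[0, 0, 0], [0, 0, 0], 0.0]]}}

```text
time: 9.93
eef_pos: [0.4746, -0.1258, 0.1112]
tcp_rot: [0.813, 0.583, -0.0, -0.0]
contact_force: [-0.4, 0.1, -5.2]
opening: 0.145
finger_force: 69.9
```

{"method": "drive_tool", "body": {"moves": [[[0, 0, 0], [0, 0, -0.006], 0.0], [[0, 0, 0], [0, 0, -0.012], 0.0], [[0, 0, 0], [0, 0, -0.02], 0.0], [[0, 0, 0], [0, 0, -0.02], 0.0], [[0, 0, 0], [0, 0, 0], 0.0]]}}

```text
time: 10.55
eef_pos: [0.4776, -0.1273, 0.1723]
tcp_rot: [0.813, 0.583, 0.002, 0.003]
contact_force: [-0.1, -1.0, -5.4]
opening: 0.15
finger_force: 69.9
```

```bash
python3 - <<'E'
from h import *
import pickle
c=cam('top','top2.png');pickle.dump(c,open('t2.pkl','wb'))
cv2.imwrite('pics/top2c.png',cv2.resize(c['image'][150:270,235:395,::-1],None,fx=5,fy=5,interpolation=cv2.INTER_CUBIC))
delta([.43,.17,.17],1.518); p,X,s=pose(); print((X.T@s['contact_force']).round(1),(X.T@s['wrist_torque']).round(2),s['opening'])
# tray edges
g=cv2.cvtColor(c['image'],cv2.COLOR_RGB2GRAY)
print(g[225,244:300]); print(g[188:262,272])
E
```

```text
t 10.6 pos [ 0.4766 -0.1267  0.1707] yaw 1.2438 tilt [ 0.0028 -0.0014 -1.    ] shift [ 2.661e-01 -1.394e-01  1.000e-04] turn -0.2742
[ 0.2 -0.4  4.8] [0.1  0.03 0.01] 0.14564098840945133
[175 179 175 172 177 179 178 141  93 172 181 184 183 180 178 179 176 186
 187 183 187 184 187 184 186 186 182 184 184 183 186 191 188 189 187 184
 189 187 188 189 192 189 184 185 187 190 190 186 152 109 177 177 176 175
 173 173]
[173 179 172 178 177 177 174 131 102 185 190 186 187 185 185 184 186 182
 186 185 186 185 185 184 185 185 183 183 187 185 185 187 184 186 181 183
 183 184 183 187 184 181 181 181 186 183 180 177 183 182 181 183 180 180
 186 181 181 179 179 179 182 180 182 182 179 184 180 174 179 176 177 175
 178 177]
```

View pics/top2c.png

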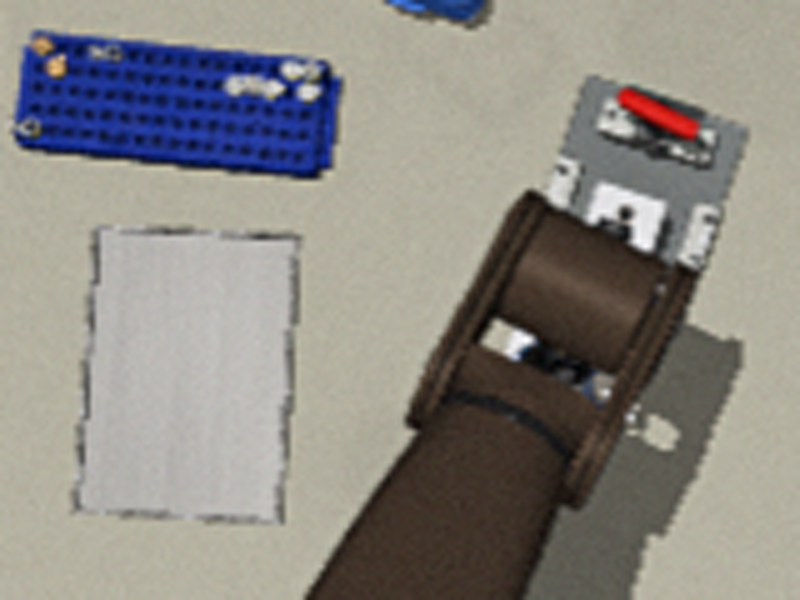

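The plunger is still latched, with the T crosswise at (658,112), and the carrier is lifted clear. The tray's outer corners in the crop are at (93,226), (302,233), (285,524) and (72,515).

```bash
python3 - <<'E'
from h import *
import pickle
c=pickle.load(open('t2.pkl','rb'))
q=[atz(c,(235+(a+.5)/5-.5,150+(b+.5)/5-.5),.009)[:2] for a,b in [(93,226),(302,233),(285,524),(72,515)]]
r=cv2.minAreaRect(np.float32(q)*1000); print(r)
ctr=np.mean(q,0); d=(q[0]+q[1]-q[2]-q[3])/2; L=np.linalg.norm(d); w=(q[0]+q[3]-q[1]-q[2])/2
yaw=np.arctan2(d[1],d[0]); print(ctr,L,yaw,np.arctan2(-w[0],w[1]),np.linalg.norm(w))
yaw=(yaw+np.arctan2(-w[0],w[1]))/2
h=ctr-.028*np.array([np.cos(yaw),np.sin(yaw)]); print(yaw,h,np.linalg.norm(h)); delta([*h,.1707],yaw+1.243+.33)
E
```

```text
((458.90960693359375, 169.55735778808594), (158.2180633544922, 216.62335205078125), 86.8944320678711)
[0.45891697 0.16931919] 0.21499516066601904 -0.056411074900922585 -0.043877275208667556 0.15775163038252366
-0.05014417505479507 [0.43095216 0.17072264] 0.46353639161535876
t 10.6 pos [ 0.4766 -0.1267  0.1707] yaw 1.2438 tilt [ 0.0028 -0.0014 -1.    ] shift [ 0.267  -0.1387 -0.0006] turn -0.279
```

{"method": "drive_tool", "body": {"moves": [[[0, 0, 0], [0.015, -0.008, 0], 0.0], [[0, 0, 0], [0.028, -0.0145, 0], 0.0], [[0, 0, 0], [0.036, -0.0187, 0], 0.0], [[0, 0, 0], [0.036, -0.0187, 0], 0.0], [[0, 0, 0], [0.036, -0.0187, 0], 0.0]]}}

```text
time: 11.22
eef_pos: [0.4481, 0.0442, 0.168]
tcp_rot: [0.813, 0.583, -0.001, -0.001]
contact_force: [1.1, 0.5, -5.4]
opening: 0.15
finger_force: 69.9
```

{"method": "drive_tool", "body": {"moves": [[[0, 0, 0], [0.036, -0.0187, 0], 0.0], [[0, 0, 0], [0.036, -0.0187, 0], 0.0], [[0, 0, 0], [0.028, -0.0147, 0], 0.0], [[0, 0, 0], [0.016, -0.008, 0], 0.0], [[0, 0, 0], [0, 0, 0], 0.0]]}}

```text
time: 11.85
eef_pos: [0.4283, 0.1726, 0.1681]
tcp_rot: [0.812, 0.584, -0.001, -0.001]
contact_force: [0.1, 0.0, -4.9]
opening: 0.148
finger_force: 69.9
```

{"method": "drive_tool", "body": {"moves": [[[0, 0, -0.09], [0, 0, 0], 0.0], [[0, 0, -0.1], [0, 0, 0], 0.0], [[0, 0, -0.089], [0, 0, 0], 0.0], [[0, 0, 0], [0, 0, 0.02], 0.0], [[0, 0, 0], [0, 0, 0], 0.0]]}}

```text
time: 12.48
eef_pos: [0.4279, 0.1704, 0.147]
tcp_rot: [0.724, 0.69, -0.003, -0.002]
contact_force: [-0.2, -0.1, -5.3]
opening: 0.146
finger_force: 69.9
```

```bash
python3 - <<'E'
from h import *
import pickle
c=cam('scene');pickle.dump(c,open('s3.pkl','wb')); w=cam('wrist')
cv2.imwrite('pics/s3c.png',np.hstack([cv2.resize(c['image'][210:330,230:350,::-1],(400,400),interpolation=cv2.INTER_CUBIC),w['image'][:,120:520,::-1]]))
delta([.431,.1707,.1016],1.523); p,X,s=pose(); print((X.T@s['contact_force']).round(1),(X.T@s['wrist_torque']).round(2),s['opening'])
E
```

```text
t 12.575 pos [0.4296 0.1709 0.149 ] yaw 1.5224 tilt [-1.2e-03 -3.0e-04 -1.0e+00] shift [-0.0001  0.0014  0.0474] turn -0.0006
[-1.1 -0.2  4.9] [ 0.03 -0.03  0.01] 0.14493250650745904
```

View pics/s3c.png

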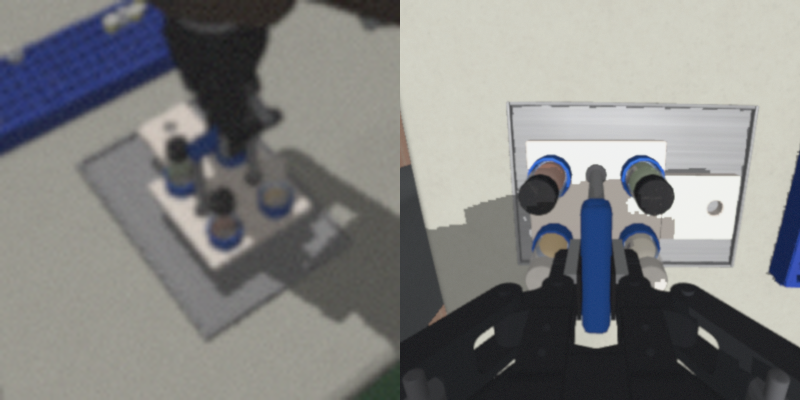

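The carrier is level over the tray with margin on all sides: left edges at 527 against 516, right edges at 741 against 735–755. The tongue points along the tray's length. Lowering gently.

{"method": "drive_tool", "body": {"moves": [[[0, 0, 0], [0, 0.001, 0.015], 0.0], [[0, 0, 0], [0, 0, 0.015], 0.0], [[0, 0, 0], [0, 0, 0.008], 0.0], [[0, 0, 0], [0, 0, 0.003], 0.0], [[0, 0, 0], [0, 0, 0], 0.0]]}}

```text
time: 13.2
eef_pos: [0.4311, 0.1711, 0.1082]
tcp_rot: [0.724, 0.69, -0.0, -0.0]
contact_force: [0.5, -0.2, -5.1]
opening: 0.15
finger_force: 69.9
```

{"method": "drive_tool", "body": {"moves": [[[0, 0, 0], [0, 0, 0.002], 0.0], [[0, 0, 0], [0, 0, 0.001], 0.0], [[0, 0, 0], [0, 0, 0.001], 0.0], [[0, 0, 0], [0, 0, 0], 0.0]]}}

```text
time: 13.7
eef_pos: [0.431, 0.1711, 0.1043]
tcp_rot: [0.724, 0.69, -0.0, -0.0]
contact_force: [1.1, -0.7, -6.3]
opening: 0.153
finger_force: 69.9
```

{"method": "drive_tool", "body": {"moves": [[[0, 0, 0], [0, 0, 0.001], 0.0], [[0, 0, 0], [0, 0, 0.001], 0.0], [[0, 0, 0], [0, 0, 0.001], 0.0], [[0, 0, 0], [0, 0, 0], 0.0]]}}

```text
time: 14.2
eef_pos: [0.4311, 0.1711, 0.1016]
tcp_rot: [0.724, 0.69, -0.0, -0.0]
contact_force: [-0.7, -0.3, -2.0]
opening: 0.146
finger_force: 70.3
```

{"method": "drive_tool", "body": {"moves": [[[0, 0, 0], [0, 0, 0.001], 0.0], [[0, 0, 0], [0, 0, 0.0005], 0.0], [[0, 0, 0], [0, 0, 0], 0.0]]}}

```text
time: 14.58
eef_pos: [0.4311, 0.1711, 0.1015]
tcp_rot: [0.724, 0.69, -0.001, -0.0]
contact_force: [-6.6, -1.3, 7.8]
opening: 0.15
finger_force: 71.8
```

{"method": "drive_tool", "body": {"moves": [[[0, 0, 0], [0, 0, 0], 0.02], [[0, 0, 0], [0, 0, 0], 0.035], [[0, 0, 0], [0, 0, 0], 0.045], [[0, 0, 0], [0, 0, 0], 0.045]]}}

```text
time: 15.08
eef_pos: [0.4312, 0.1711, 0.0998]
tcp_rot: [0.724, 0.69, 0.0, 0.0]
contact_force: [-0.4, 0.2, -0.0]
opening: 0.526
finger_force: 0.0
```

{"method": "drive_tool", "body": {"moves": [[[0, 0, 0], [0, 0, -0.015], 0.045], [[0, 0, 0], [0, 0, -0.035], 0.045], [[0, 0, 0], [0, 0, -0.05], 0.045], [[0, 0, 0], [0, 0, -0.05], 0.045], [[0, 0, 0], [0, 0, 0], 0.045]]}}

```text
time: 15.7
eef_pos: [0.4338, 0.1716, 0.2564]
tcp_rot: [0.724, 0.69, 0.005, 0.003]
contact_force: [0.6, -0.3, 0.6]
opening: 0.522
finger_force: 0.0
```

```bash
python3 - <<'E'
from h import *
c=cam('scene'); w=cam('wrist')
cv2.imwrite('pics/s4.png',np.hstack([cv2.resize(c['image'][170:310,240:380,::-1],(400,400),interpolation=cv2.INTER_CUBIC),w['image'][:,120:520,::-1]]))
print(ctrl.get_state()['contact_force'])
E
```

```text
[ 0.04902509  0.1199785  -0.99219949]
```

View pics/s4.png

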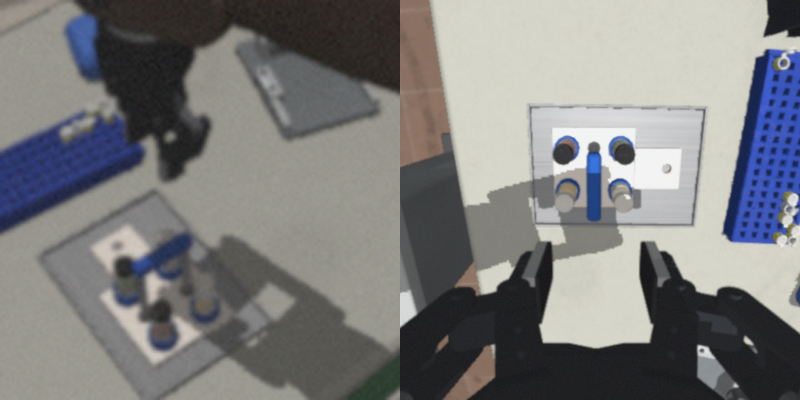

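The carrier sits flat and centred in the tray: plate at x 552–681 inside walls 531–706. The vials are upright and the gripper is clear, so I'm handing the job in.

```bash
python3 -c "
from plant import ctrl
print(ctrl.sign_off())"
```

```text
the job is handed in; nothing more can be done
None
```

The plunger was left latched open, the carrier stands flat, lengthwise and upright in the tray with the gripper clear of it, and the job was handed in at about 16 s of the 58 s allowed; no verdict came back.

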